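Zero the kitchen scale

ROBOT

A 6-joint arm with a two-finger parallel gripper is mounted at the origin on a cart in front of the work surface, level with it; the furniture and walls round the work are solid. World frame = base frame: x ahead of the robot, y to its left, z up, the work surface at z = 0. Lengths are in m, angles in rad, forces in N, time in s.
With the tool pointing down it reaches from about 0.35 to 0.775 m from the base axis. Payload 5.5 kg.
Tool frame: the origin (TCP) lies midway between the tips of the shut fingers; the grasp point (between the pads) lies 19 mm behind it; z points along the fingers, y is the line along which they close (so a half turn about z gives the same grasp; the last joint's range is limited). The gripper opens to 85 mm and grips with 20 to 120 N. Pads are 22 mm wide; open, the fingers measure 114 mm over their backs; the gripper's body (76 mm by 85 mm) begins 54 mm behind the grasp point. The pads swing forward as they close: fully open they stand 13 mm farther back than shut.
Start: joints at [-1.348, 0.313, 0.046, 1.304, 0, 1.431], TCP at [0.204, -0.538, 0.2] pointing down, gripper open.
Joint ranges: [-2.76, 2.76], [-0.86, 1.69], [-1.03, 1.26], [-2.2, 2.34], [-1.47, 1.5], [-3.14, 3.14]. Speed limits (rad/s): [2.57, 2.57, 3.14, 3.14, 3.14, 3.14].

INTERFACE

Orientations are given as a unit quaternion [w, x, y, z].
In Python, from workcell import env gives the robot as it stands.
- The arm moves only by the tool move_arm, never from a script. Its argument "targets" is a list of rows, each a list of 3 entries, a list of its own where there are three numbers: the shift along the tool's x, y, z in mm, then the turn, a rotation vector about the tool's x, y, z in units of 10 degrees (1.0 is 10 degrees), then the closure, from -1 (fully open) to 1 (shut). In form: [[[dx, dy, dz], [ax, ay, az], gripper], ...]. A call has 1 to 5 rows; each row is the pose to reach, as a shift and turn from the pose commanded when the call began, along the tool's axes at that moment; what a row does not reach only later rows make up. A row lasts 1/8 s, in which the tool goes at most 62.5 mm and 10.7 degrees, less where a joint would pass 70% of its speed; a pose out of reach is approached as far as the arm can. A call with a gripper value outside its range is refused whole. The fingers move at their own pace and stop on an object; "squeeze" is the grip in N (left out, the last holds). Time passes only in rows, so rows that repeat a pose let the fingers close. It gives the time, the measured TCP pose, the force, the opening and the grip force at its end, in the units of the state.
- env.get_state(): the state, without advancing time (a new reading comes with each control period).
- env.read_camera(name): name is "scene" or "side" or "wrist"; returns a dict with "pixels" (400x640x3 uint8, red, green, blue), "fovy" (degrees; the focal length in pixels is half the picture's height over the tangent of half this angle, whatever the lens; pixels are square), "cx", "cy" (the principal point, pixels), "extrinsics" (4x4, takes a point from world to camera coordinates); the wrist camera has in their place "mount" (4x4, takes a point from camera to tool coordinates, whose origin is the TCP and whose axes are the flange's). Camera axes: x right, y up, looking along -z (the intrinsics and any distortion apply to the point x, -y, -z); pixel columns grow to the right and rows downward; lengths in m; the calibration is good to about 2 mm. The wrist camera is an equidistant fisheye: a pixel r from the principal point sees the ray r / f radians off the axis. A picture is of the moment at which its call begins: read the wrist's pose just before it. There is no depth.
- env.hand_in(): hands the job in; it is judged then, once.
Trained networks look in a picture, given as the dict that the camera call returned (one of the last four; its "shot" number tells which), for a name from the list of things; names that differ only in an ending like _2 or _b are one class to them, and where a whole thing is asked for, a point or a joint stands for the part that bears it (a point fixed in the world has none). Each returns a list of dicts, best first, with "confidence" (0 to 1); they miss things now and then, are a little off and sometimes report something else, mostly with a low value. They report only what shows in the picture. A call takes as long as a camera call. They do not tell look-alikes from the thing itself.
- env.spot_in(thing, picture): "centre" ([x, y, z] in m, in world coordinates, good to about 4 mm: the middle of the surface that is visible of it).
- env.regions_of(thing, picture): "mask" (400x640 bool, what is visible of it).
- env.landmark_of(thing, picture): "centre" ([x, y, z] in m, in world coordinates, good to about 4 mm: a listed point, or the origin of a listed thing).
The state is a dict: "clock": time; "joint_pos": joint angles; "qvel": joint speeds; "tau": joint torques, N m; "tcp_pos": TCP position; "orientation": TCP orientation; "wrist_force": force on the tool from outside, world axes, zero at the start; "ft_torque": the same for the moment, N m; "finger_gap": finger opening in m; "grip_force": force on a finger pad.
Only numpy, scipy, OpenCV 4.12 (cv2) and the standard library are available. Lean on these libraries where they do the work, as an engineer would, in place of code of your own. Each camera call takes 0.05 s, during which the arm holds its last target. There are 200 camera calls.

TASK

The wooden bowl stands on the kitchen scale: zero the scale by pressing its green key gently all the way down with closed fingertips, keep it down for about a second, then let it come up and withdraw. Leave the red and blue keys untouched, do not lift or shift the bowl, and leave everything else on the worktop where it stands.

Things in the scene. Friction and masses are not known exactly. Their poses are not given: they have to be found in the camera images.
- scale: flat white kitchen scale, 190 mm (its x) by 200 mm (its y), fixed on rubber feet; origin on the worktop under its centre, its x axis points to the back. The top of the white front strip is 20 mm above the worktop, the metal weighing plate behind it 24 mm (it begins 18 mm in front of the centre). Three round keys stand in a row on the front strip, 70 mm in front of the centre, 60 mm from key to key (one at the middle, one to each side); which colour is in which place varies
- key_tare_top (a point): round green key of the scale, 27 mm across, the centre of its top surface; the top stands 10 mm above the white front strip, 30 mm above the worktop, while released
- key_power_top (a point): round red key of the scale, 27 mm across, the centre of its top surface; the top stands 10 mm above the white front strip, 30 mm above the worktop, while released; not to be touched
- key_unit_top (a point): round blue key of the scale, 27 mm across, the centre of its top surface; the top stands 10 mm above the white front strip, 30 mm above the worktop, while released; not to be touched
- key_tare (a joint): how far the green key is pressed down, m: 0 released, 0.006 fully down; it springs back by itself; about 0.6 N starts it moving and 3 N takes it fully down
- key_power (a joint): how far the red key is pressed down, m: 0 released, 0.006 fully down; it springs back by itself; about 0.6 N starts it moving and 3 N takes it fully down
- key_unit (a joint): how far the blue key is pressed down, m: 0 released, 0.006 fully down; it springs back by itself; about 0.6 N starts it moving and 3 N takes it fully down
- wood_bowl: loose wooden bowl, 111 mm across, 32 mm high, standing on the scale's weighing plate (rim 56 mm above the worktop); origin at the centre of its underside
- salt_shaker: loose bystander: glass salt shaker with steel cap, 42 mm across, 80 mm high, left of the scale; origin at the centre of its underside
- pepper_mill: loose bystander: turned wooden pepper mill, 46 mm across, 127 mm high, right of the scale; origin at the centre of its underside
- jar_low: loose bystander: low glass jar with black screw lid, 95 mm across, 60 mm high; origin at the centre of its underside
- glass_a: loose bystander: drinking glass, 81 mm across, 93 mm high; origin at the centre of its underside
- vinegar: loose bystander: clear bottle with yellow-green cap, 51 mm across, 168 mm high; origin at the centre of its underside
- small_cup: loose bystander: small white cup, 64 mm across, 36 mm high; origin at the centre of its underside
Not all that is in view belongs to the job. Of the things shaped like the wood_bowl, the wooden one is meant.

How it is judged:
On the way:
1. the green key is held down by the fingertips (at least 4 of its 6 mm) for half a second (value of joint key_tare above 0.004 m and contact force between the fingers and key_tare above 0.5 N), for 0.5 s.
At the end, for the whole second after the job is handed in: the green key has been held down and is up again, all three keys are released (within 1.5 mm), the bowl stands upright at rest on the scale within 10 mm of where it stood, and every bystander is within 15 mm of where it was (value of joint each of key_tare, key_power, key_unit below 0.0015 m and distance of wood_bowl from where it was at the start of the episode below 0.01 m and angle between wood_bowl's own z axis and vertical below 0.1 rad and linear speed of wood_bowl below 0.02 m/s and distance of each of salt_shaker, pepper_mill, jar_low, glass_a, vinegar, small_cup from where it was at the start of the episode below 0.015 m); the robot touches nothing.
It fails at once if the red or the blue key is touched (over 0.5 N) or pressed (contact force between any of the fingers, the arm and key_power above 0.5 N or contact force between any of the fingers, the arm and key_unit above 0.5 N or value of joint any of key_power, key_unit above 0.0015 m).
It fails at once if the green key is pressed with more than 40 N (contact force between any of the fingers, the arm and key_tare above 40 N).
It fails at once if the robot leans on the scale's body or plate with more than 10 N (contact force between any of the fingers, the arm and scale above 10 N).
It fails at once if the bowl is shifted or lifted by more than 10 mm (distance of wood_bowl from where it was at the start of the episode above 0.01 m).
It fails at once if a bystander is shifted or lifted by more than 15 mm (distance of any of salt_shaker, pepper_mill, jar_low, glass_a, vinegar, small_cup from where it was at the start of the episode above 0.015 m).
It also fails if it takes over 32 s, if anything falls off the work surface, if the arm or the gripper's body presses on something with over 40 N, if the wrist force passes 120 N, or if a joint passes its speed limit or range.

## Working session

There is one attempt and no reset: what is moved stays moved. The work goes in short steps, Python scripts to look and compute and a tool call to move; the robot and the scene stay as the last step left them, time stands still between calls to the robot, and variables do not carry over. Pictures are saved under pics/ and viewed, at most 10 in all, crops included, and the job is handed in when it is done.

Besides the shell and the picture viewer there is one more tool, called in YAML: its name, and indented under it one key for each argument. move_arm: Moves the arm, as the interface text tells. Its arguments: {"type":"object","properties":{"targets":{"type":"array","items":{"type":"array"}},"squeeze":{"type":"number"}},"required":["targets"]}

```bash
mkdir -p pics
cat > h.py <<'E'
import numpy as np, cv2
from workcell import env
def save(p,n): cv2.imwrite(f'pics/{n}.png',cv2.cvtColor(p['pixels'],cv2.COLOR_RGB2BGR))
E
python3 - <<'E'
from h import *
s=env.get_state(); print(s['clock'],s['tcp_pos'],s['orientation'],s['finger_gap'])
for c in ['scene','side']:
    p=env.read_camera(c); save(p,c)
    for t in ['key_tare_top','key_power_top','key_unit_top','scale','wood_bowl','salt_shaker','pepper_mill','jar_low','glass_a','vinegar','small_cup']:
        print(c,t,[(np.round(d['centre'],3).tolist(),round(d['confidence'],2)) for d in env.landmark_of(t,p)][:3])
E
```

```text
0.0 [ 0.20392551 -0.53701066  0.19941699] [-9.01071993e-04  9.83588034e-01  1.80426616e-01 -5.70417925e-05] 0.08493893788205675
scene key_tare_top []
scene key_power_top []
scene key_unit_top []
scene scale [([0.545, -0.109, 0.003], 0.93)]
scene wood_bowl [([0.577, -0.121, 0.024], 0.94), ([0.365, 0.123, 0.001], 0.78), ([0.525, 0.177, -0.002], 0.58)]
scene salt_shaker []
scene pepper_mill []
scene jar_low [([0.496, 0.35, 0.005], 0.7)]
scene glass_a []
scene vinegar [([0.345, -0.436, 0.002], 0.9)]
scene small_cup [([0.486, -0.487, -0.002], 0.76)]
side key_tare_top [([0.478, -0.091, 0.029], 0.47)]
side key_power_top [([0.496, -0.031, 0.03], 0.49)]
side key_unit_top [([0.464, -0.149, 0.033], 0.53)]
side scale [([0.545, -0.11, 0.001], 0.74)]
side wood_bowl [([0.366, 0.121, -0.0], 0.82), ([0.579, -0.118, 0.021], 0.63)]
side salt_shaker [([0.547, 0.064, -0.002], 0.48)]
side pepper_mill [([0.512, -0.313, -0.004], 0.84)]
side jar_low [([0.491, 0.344, 0.002], 0.71)]
side glass_a [([0.397, 0.49, -0.002], 0.81)]
side vinegar [([0.344, -0.445, 0.002], 0.79)]
side small_cup [([0.484, -0.489, 0.0], 0.67)]
```

View pics/scene.png

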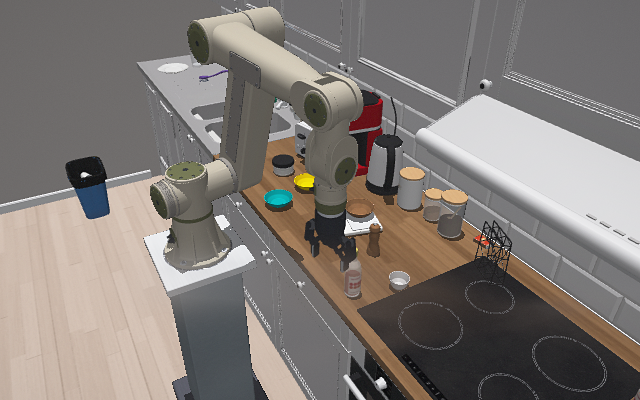

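View pics/side.png

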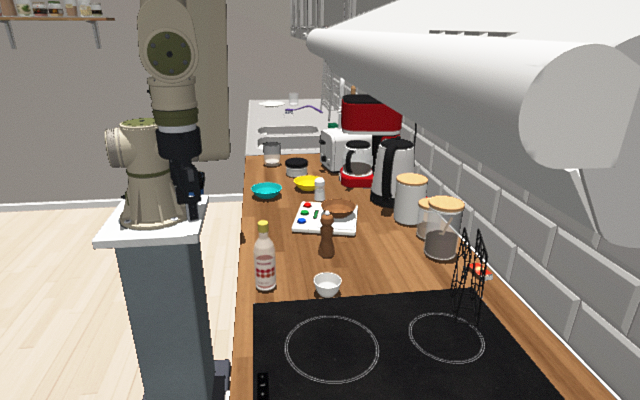

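The scene view shows the wooden bowl at (360,208) on the scale; the cyan bowl (278,200) and yellow bowl (306,183) are look-alikes. The brown bowl on the scale is the one meant. The side view shows the keys in a row: red (307,205), green (304,212) in the middle, blue (301,220). The gripper goes up, shuts and moves above the green key.

move_arm:
  targets:
    - [[0,0,-40],[0,0,0],1]
    - [[40,-30,-40],[0,0,0],1]
    - [[85,-65,-40],[0,0,0],1]
    - [[125,-97,-40],[0,0,0],1]
    - [[167,-129,-40],[0,0,0],1]

```text
clock: 1.82
tcp_pos: [0.315, -0.3564, 0.2405]
orientation: [0.0, 0.984, 0.18, 0.0]
wrist_force: [0.5, -0.7, 0.2]
finger_gap: 0.0002
grip_force: 0.0
```

move_arm:
  targets:
    - [[42,-32,0],[0,0,0],1]
    - [[83,-64,0],[0,0,0],1]
    - [[125,-96,0],[0,0,0],1]
    - [[167,-128,10],[0,0,0],1]
    - [[200,-155,30],[0,0,0],1]

```text
clock: 2.45
tcp_pos: [0.448, -0.1404, 0.2109]
orientation: [0.001, 0.984, 0.181, 0.001]
wrist_force: [0.3, -0.4, -0.0]
finger_gap: 0.0002
grip_force: 0.0
```

```bash
cat > look.py <<'E'
from h import *
import sys
s=env.get_state(); print(s['clock'],s['tcp_pos'],s['orientation'],s['finger_gap'],s['joint_pos'],s['wrist_force'])
for c in ['wrist','side']:
    p=env.read_camera(c); save(p,c+sys.argv[1])
    for t in ['key_tare_top','key_power_top','key_unit_top','scale','wood_bowl']:
        print(c,t,[(np.round(d['centre'],4).tolist(),round(d['confidence'],2)) for d in env.landmark_of(t,p)][:3])
    if c=='wrist': print(p['mount'],p['fovy'],p['cx'],p['cy'])
E
python3 look.py 2
```

```text
2.45 [ 0.44797891 -0.1404428   0.21091397] [8.68994652e-04 9.83508332e-01 1.80857028e-01 1.15801033e-03] 0.00016813254694268394 [-4.75063544e-01  1.03066416e-01 -1.93102260e-01  1.27173229e+00
  3.80800815e-05  2.30281322e+00] [ 0.29205136 -0.36634767 -0.0252209 ]
wrist key_tare_top [([0.4828, -0.094, 0.0288], 0.63)]
wrist key_power_top [([0.4936, -0.0335, 0.0346], 0.75), ([0.3479, -0.4394, -0.0003], 0.73)]
wrist key_unit_top [([0.4619, -0.1537, 0.0313], 0.78)]
wrist scale [([0.5419, -0.109, -0.0006], 0.91), ([0.495, 0.3477, 0.0055], 0.69)]
wrist wood_bowl [([0.3613, 0.1171, 0.0007], 0.95), ([0.5813, -0.1241, 0.0229], 0.76), ([0.5197, 0.1775, -0.0004], 0.62)]
[[-3.29482626e-04  9.58832397e-01  2.83972402e-01  7.27734585e-02]
 [ 9.99999774e-01  1.49498963e-04  6.55479551e-04  1.20541889e-03]
 [ 5.86041450e-04  2.83972554e-01 -9.58832230e-01 -1.72988641e-01]
 [ 0.00000000e+00  0.00000000e+00  0.00000000e+00  1.00000000e+00]] 65.70646984690485 323.1128959323075 198.6155431262877
side key_tare_top [([0.5474, -0.1114, 0.0009], 0.4), ([0.4752, -0.093, 0.0309], 0.37)]
side key_power_top [([0.4968, -0.0302, 0.0296], 0.5)]
side key_unit_top [([0.4649, -0.1496, 0.0323], 0.54), ([0.4956, -0.0301, 0.0299], 0.28)]
side scale [([0.5466, -0.1105, 0.0001], 0.58)]
side wood_bowl [([0.5781, -0.118, 0.0249], 0.8), ([0.5219, 0.1771, -0.0001], 0.61)]
```

View pics/wrist2.png

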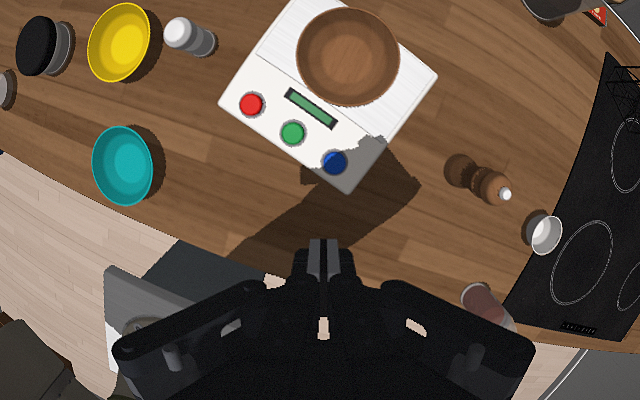

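The wrist view shows red (251,105), green (292,133) and blue (334,162), with the green LCD behind them at (311,108). The green key is the round one in the middle. I'll triangulate it from its pixels.

```bash
cat > ray.py <<'E'
from h import *
from scipy.spatial.transform import Rotation as R
s=env.get_state(); p=env.read_camera('wrist')
q=s['orientation']; Rt=R.from_quat([q[1],q[2],q[3],q[0]]).as_matrix(); t=np.array(s['tcp_pos'])
f=200/np.tan(np.radians(p['fovy']/2)); M=p['mount']
for k in ['key_tare_top','key_power_top','key_unit_top']:
    for name,fn in (('reg',env.regions_of),):
        r=fn(k,p)
        for d in r[:2]:
            v,u=np.nonzero(d['mask']); x=u.mean()-p['cx']; y=v.mean()-p['cy']; rr=np.hypot(x,y); a=rr/f
            c=np.array([np.sin(a)*x/rr,-np.sin(a)*y/rr,-np.cos(a)])
            D=Rt@M[:3,:3]@c; O=t+Rt@M[:3,3]; P=O+D*(0.029-O[2])/D[2]
            print(k,len(u),u.mean().round(1),v.mean().round(1),round(d['confidence'],2),P.round(4),'tool shift mm',(1000*Rt.T@(P-t)).round(1))
E
python3 ray.py
```

```text
key_tare_top 392 291.8 131.2 0.63 [ 0.4791 -0.0932  0.029 ] tool shift mm [ 48.1 -34.8 181.6]
key_power_top 394 250.5 102.8 0.57 [ 0.4944 -0.0366  0.029 ] tool shift mm [ 82.4 -82.3 181.6]
key_power_top 399 333.5 160.9 0.28 [ 0.4635 -0.1501  0.029 ] tool shift mm [ 13.4  13.  181.6]
key_unit_top 388 333.3 161.3 0.8 [ 0.4629 -0.1501  0.029 ] tool shift mm [ 12.9  12.8 181.6]
```

move_arm:
  targets:
    - [[35,-26,30],[0,0,0],1]
    - [[48,-35,75],[0,0,0],1]
    - [[48,-35,120],[0,0,0],1]
    - [[48,-35,150],[0,0,0],1]
    - [[48,-35,150],[0,0,0],1]

```text
clock: 3.88
tcp_pos: [0.4766, -0.0912, 0.0582]
orientation: [-0.001, 0.984, 0.18, -0.002]
wrist_force: [-0.4, -0.3, 0.9]
finger_gap: 0.0001
grip_force: 0.0
```

```bash
python3 ray.py; python3 look.py 3 | grep -v '\[ '
python3 - <<'E'
import cv2
a=cv2.imread('pics/wrist3.png'); b=cv2.imread('pics/side3.png')[180:250,260:380]
cv2.imwrite('pics/c3.png',cv2.resize(b,(720,420),interpolation=cv2.INTER_CUBIC))
E
```

```text
key_tare_top 1204 324.2 212.4 0.94 [ 0.4799 -0.0918  0.029 ] tool shift mm [ 3.   1.8 29.2]
key_power_top 1133 254.4 163.7 0.56 [ 0.4954 -0.0357  0.029 ] tool shift mm [ 37.4 -45.1  29.2]
key_unit_top 976 388.4 255.9 0.91 [ 0.4646 -0.1485  0.029 ] tool shift mm [-31.4  49.4  29.1]
 -8.75407178e-05  2.42401317e+00] [0.41134017 0.6630031  0.76477749]
wrist key_tare_top [([0.482, -0.0923, 0.0312], 0.69)]
wrist key_power_top [([0.4949, -0.0336, 0.0323], 0.72), ([0.5113, -0.3113, -0.0002], 0.4)]
wrist key_unit_top [([0.4635, -0.1497, 0.0339], 0.96)]
wrist scale [([0.4947, -0.0321, 0.0323], 0.7)]
wrist wood_bowl [([0.3614, 0.1191, -0.0018], 0.91), ([0.5228, 0.1782, -0.0017], 0.84), ([0.5819, -0.1236, 0.0207], 0.68)]
[[-3.29585555e-04  9.58832226e-01  2.83972979e-01  7.27746410e-02]
side key_tare_top [([0.3981, 0.4861, 0.0013], 0.71), ([0.4789, -0.0903, 0.0322], 0.45)]
side key_power_top [([0.4918, -0.0307, 0.0307], 0.56)]
side key_unit_top [([0.461, -0.1499, 0.0313], 0.5)]
side scale [([0.547, -0.1118, -0.0006], 0.68), ([0.5499, 0.0648, -0.0006], 0.64)]
side wood_bowl [([0.3632, 0.123, 0.0003], 0.58), ([0.5216, 0.1764, -0.001], 0.41)]
```

View pics/wrist3.png

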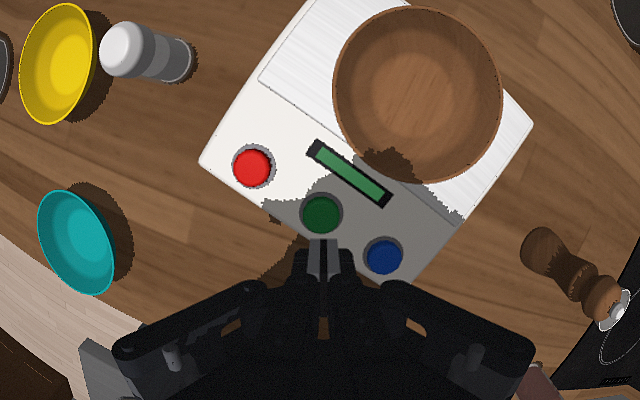

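View pics/c3.png

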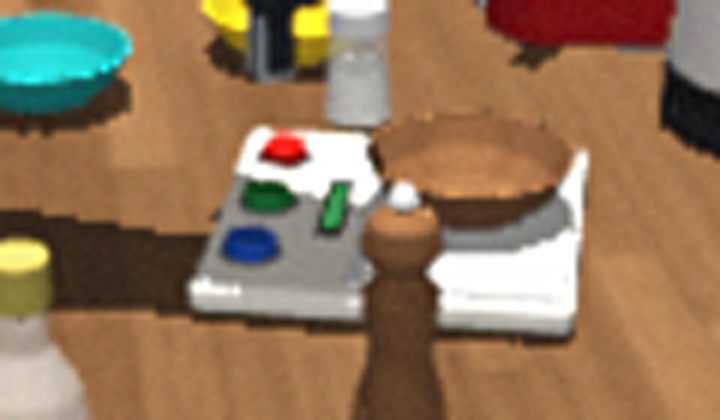

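The wrist view shows the shut fingertips at (322,245), just in front of the green key at (322,213). Blue is at (384,256) and red at (252,168). In the side crop the fingertips look higher than expected, so I'll check by projecting the TCP.

```bash
cat > proj.py <<'E'
from h import *
s=env.get_state(); p=env.read_camera('side'); E=p['extrinsics']; f=200/np.tan(np.radians(p['fovy']/2))
print(s['tcp_pos'])
for n,P in (('tcp',s['tcp_pos']),('green',[.479,-.0925,.03]),('red',[.495,-.035,.03]),('blue',[.4635,-.15,.03])):
    c=E@np.r_[P,1]; print(n,p['cx']-f*c[0]/c[2],p['cy']+f*c[1]/c[2])
a=p['pixels'][180:250,260:380]; save({'pixels':cv2.resize(a,(720,420))},'c4')
E
python3 proj.py
```

```text
[ 0.47884599 -0.09211654  0.06029956]
tcp 305.3623325238197 201.2085561190717
green 305.4413392259295 210.02288177535317
red 308.2886901845637 202.61352781154216
blue 302.51032247553445 218.06700231755718
```

View pics/c4.png

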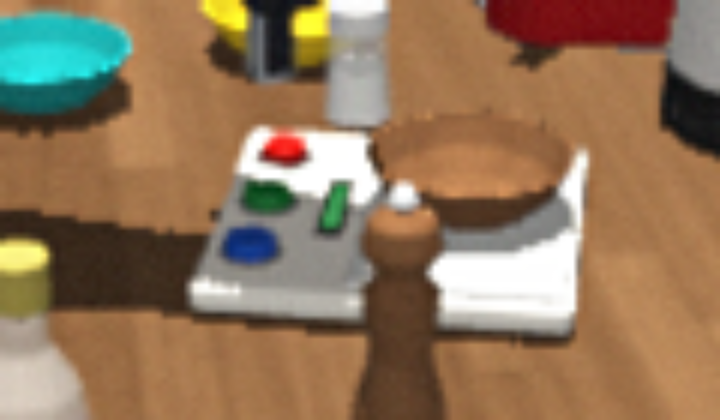

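The side crop shows the tips at crop (270,80), about 25 mm higher than the TCP projection at (272,127). Laterally they line up with the green key at (268,193). I'll go down slowly, watch the force and look again.

move_arm:
  targets:
    - [[0,0,8],[0,0,0],1]
    - [[0,0,16],[0,0,0],1]
    - [[0,0,23],[0,0,0],1]
    - [[0,0,23],[0,0,0],1]

```text
clock: 5.22
tcp_pos: [0.4781, -0.0918, 0.0364]
orientation: [-0.0, 0.984, 0.18, -0.001]
wrist_force: [0.3, 0.1, 0.1]
finger_gap: -0.0001
grip_force: 0.0
```

```bash
python3 ray.py; sed -i "s/'c4'/'c5'/" proj.py; python3 proj.py
python3 - <<'E'
from h import *
p=env.read_camera('wrist'); a=cv2.resize(p['pixels'][130:330,180:480],(780,520)); 
b=cv2.imread('pics/c5.png'); save({'pixels':a},'w5')
w=cv2.imread('pics/w5.png'); o=np.hstack([cv2.resize(w,(450,300)),cv2.resize(b[:,120:480],(300,350))[:300]]); cv2.imwrite('pics/o5.png',o)
print(env.get_state()['wrist_force'])
E
```

```text
key_tare_top 1185 323.2 222.6 0.6 [ 0.482  -0.0916  0.029 ] tool shift mm [3.8 1.1 7.4]
key_power_top 1509 245.0 172.0 0.91 [ 0.4955 -0.0357  0.029 ] tool shift mm [ 36.2 -46.3   7.4]
key_unit_top 937 392.7 268.3 0.94 [ 0.4673 -0.1473  0.029 ] tool shift mm [-29.7  48.    7.4]
[ 0.47911595 -0.09220352  0.03749831]
tcp 305.46307696960304 207.82781118090534
green 305.4413392259295 210.02288177535317
red 308.2886901845637 202.61352781154216
blue 302.51032247553445 218.06700231755718
[ 0.15205062 -0.66435549  0.54085818]
```

View pics/o5.png

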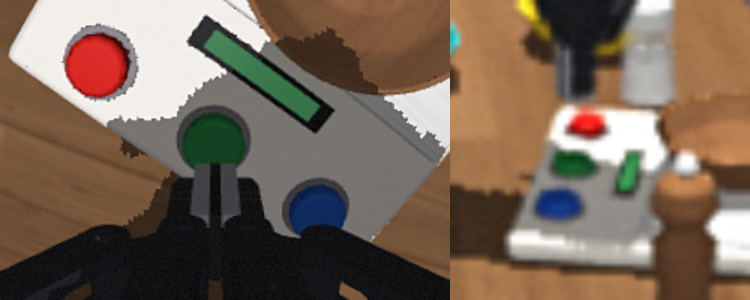

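The left crop shows the shut tips at (215,165) over the front edge of green (215,140), clear of blue (318,210). The right crop still shows a gap between tips (575,98) and green (574,162). There is no force yet, so I'll continue in small steps.

move_arm:
  targets:
    - [[0,0,2],[0,0,0],1]
    - [[0,0,4],[0,0,0],1]
    - [[0,0,6],[0,0,0],1]
    - [[0,0,8],[0,0,0],1]
    - [[0,0,8],[0,0,0],1]

```text
clock: 6.15
tcp_pos: [0.4787, -0.0921, 0.0291]
orientation: [-0.0, 0.984, 0.18, -0.0]
wrist_force: [-0.2, -0.5, 0.1]
finger_gap: -0.0002
grip_force: 0.0
```

move_arm:
  targets:
    - [[0,0,1.5],[0,0,0],1]
    - [[0,0,3],[0,0,0],1]
    - [[0,0,4],[0,0,0],1]
    - [[0,0,4],[0,0,0],1]

```text
clock: 6.65
tcp_pos: [0.4788, -0.0921, 0.0252]
orientation: [0.0, 0.984, 0.18, -0.0]
wrist_force: [-0.1, 0.1, -0.4]
finger_gap: 0.0
grip_force: 0.0
```

```bash
sed -i "s/'c5'/'c6'/" proj.py; python3 proj.py
python3 - <<'E'
from h import *
p=env.read_camera('wrist'); save(p,'w6'); a=cv2.resize(p['pixels'][130:330,180:480],(450,300)); save({'pixels':a},'t')
b=cv2.imread('pics/c6.png')
cv2.imwrite('pics/o6.png',np.hstack([cv2.imread('pics/t.png'),cv2.resize(b[:,120:480],(300,350))[:300]]))
print(env.get_state()['wrist_force'])
E
```

```text
[ 0.47876101 -0.09210355  0.02520223]
tcp 305.3551690143306 211.34864941295592
green 305.4413392259295 210.02288177535317
red 308.2886901845637 202.61352781154216
blue 302.51032247553445 218.06700231755718
[ 0.42112632  0.91398131 -0.15105878]
```

View pics/o6.png

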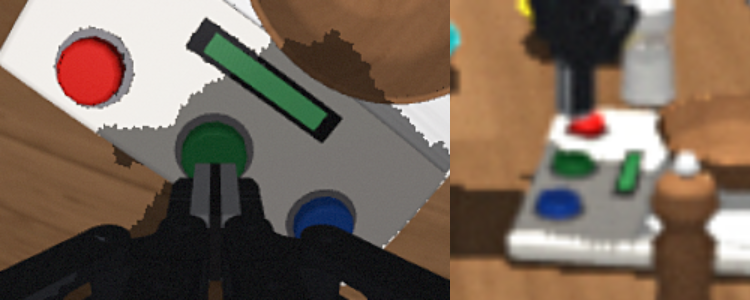

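No contact yet (force about 0). The right crop shows the tips (575,117) still well above green (574,160). The wrist image keeps the tips centred in tool y, so the finger is simply shorter than the nominal TCP. I keep going down.

move_arm:
  targets:
    - [[0,0,3],[0,0,0],1]
    - [[0,0,6],[0,0,0],1]
    - [[0,0,8],[0,0,0],1]
    - [[0,0,10],[0,0,0],1]
    - [[0,0,10],[0,0,0],1]

```text
clock: 7.38
tcp_pos: [0.4787, -0.0921, 0.0151]
orientation: [-0.0, 0.984, 0.18, -0.0]
wrist_force: [0.6, -0.8, -0.4]
finger_gap: 0.0002
grip_force: 0.0
```

```bash
sed -i "s/'c6'/'c7'/" proj.py; python3 proj.py
python3 - <<'E'
from h import *
p=env.read_camera('wrist'); save(p,'w7'); a=cv2.resize(p['pixels'][130:330,180:480],(450,300)); save({'pixels':a},'t')
b=cv2.imread('pics/c7.png')
cv2.imwrite('pics/o7.png',np.hstack([cv2.imread('pics/t.png'),cv2.resize(b[:,120:480],(300,350))[:300]]))
print(env.get_state()['wrist_force'])
E
```

```text
[ 0.47867793 -0.09207942  0.01509007]
tcp 305.3341490883271 214.22901968420186
green 305.4413392259295 210.02288177535317
red 308.2886901845637 202.61352781154216
blue 302.51032247553445 218.06700231755718
[-0.06444256  0.34344472 -0.13282658]
```

View pics/o7.png

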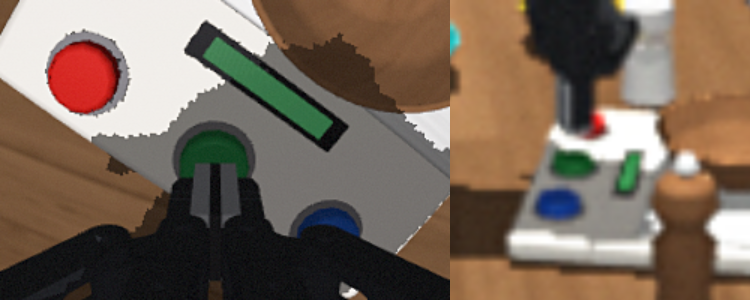

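The tips are now at (573,132) in the right crop, about 18 mm above green (574,160), and centred on it in the left crop. I'll continue with care.

move_arm:
  targets:
    - [[0,0,3],[0,0,0],1]
    - [[0,0,6],[0,0,0],1]
    - [[0,0,8],[0,0,0],1]
    - [[0,0,10],[0,0,0],1]
    - [[0,0,10],[0,0,0],1]

```text
clock: 8.1
tcp_pos: [0.4787, -0.0921, 0.0051]
orientation: [-0.0, 0.984, 0.18, -0.0]
wrist_force: [-0.6, 0.6, -0.2]
finger_gap: 0.0
grip_force: 0.0
```

move_arm:
  targets:
    - [[0,0,1],[0,0,0],1]
    - [[0,0,2],[0,0,0],1]
    - [[0,0,3],[0,0,0],1]
    - [[0,0,3],[0,0,0],1]

```text
clock: 8.6
tcp_pos: [0.4788, -0.0921, 0.0022]
orientation: [-0.0, 0.984, 0.18, -0.0]
wrist_force: [-0.1, -0.4, 0.0]
finger_gap: -0.0002
grip_force: 0.0
```

move_arm:
  targets:
    - [[0,0,1],[0,0,0],1]
    - [[0,0,2],[0,0,0],1]
    - [[0,0,3],[0,0,0],1]
    - [[0,0,3],[0,0,0],1]

```text
clock: 9.1
tcp_pos: [0.4787, -0.0921, -0.0008]
orientation: [-0.0, 0.984, 0.18, -0.0]
wrist_force: [-0.5, -0.3, 0.3]
finger_gap: -0.0
grip_force: 0.0
```

```bash
sed -i "s/'c7'/'c8'/" proj.py; python3 proj.py; python3 ray.py
python3 - <<'E'
from h import *
p=env.read_camera('wrist'); save(p,'w8'); a=cv2.resize(p['pixels'][130:330,180:480],(450,300)); save({'pixels':a},'t')
b=cv2.imread('pics/c8.png')
cv2.imwrite('pics/o8.png',np.hstack([cv2.imread('pics/t.png'),cv2.resize(b[:,120:480],(300,350))[:300]]))
E
```

```text
[ 0.47872756 -0.09209176 -0.00082634]
tcp 305.35904781882317 218.73145939048962
green 305.4413392259295 210.02288177535317
red 308.2886901845637 202.61352781154216
blue 302.51032247553445 218.06700231755718
key_tare_top 509 322.3 235.8 0.6 [ 0.4892 -0.089   0.029 ] tool shift mm [ 10.8   0.7 -29.7]
key_power_top 2192 227.1 187.9 0.77 [ 0.4959 -0.0361  0.029 ] tool shift mm [ 35.9 -46.3 -29.8]
```

View pics/o8.png

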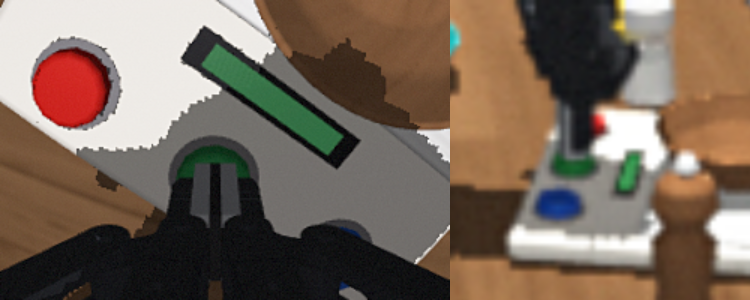

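The right crop shows the tips right on top of green (574,158). In the left crop they cover the middle of the key, with red (72,88) and blue (345,232) clear. Now I press in 1–2 mm steps.

move_arm:
  targets:
    - [[0,0,1],[0,0,0],1]
    - [[0,0,2],[0,0,0],1]
    - [[0,0,2],[0,0,0],1]

```text
clock: 9.78
tcp_pos: [0.4789, -0.0921, -0.0027]
orientation: [0.0, 0.984, 0.18, 0.0]
wrist_force: [0.1, 0.2, 1.2]
finger_gap: 0.0005
grip_force: 0.6
```

move_arm:
  targets:
    - [[0,0,1],[0,0,0],1]
    - [[0,0,2],[0,0,0],1]
    - [[0,0,2],[0,0,0],1]

```text
clock: 10.15
tcp_pos: [0.479, -0.0921, -0.0047]
orientation: [0.0, 0.984, 0.18, 0.0]
wrist_force: [0.4, 0.5, 1.8]
finger_gap: 0.0002
grip_force: 1.0
```

move_arm:
  targets:
    - [[0,0,1],[0,0,0],1]
    - [[0,0,2],[0,0,0],1]
    - [[0,0,2],[0,0,0],1]

```text
clock: 10.52
tcp_pos: [0.4789, -0.0921, -0.0067]
orientation: [0.0, 0.984, 0.18, 0.0]
wrist_force: [0.1, -0.2, 2.8]
finger_gap: 0.0001
grip_force: 1.4
```

move_arm:
  targets:
    - [[0,0,0.5],[0,0,0],1]
    - [[0,0,1],[0,0,0],1]
    - [[0,0,1],[0,0,0],1]

```text
clock: 10.9
tcp_pos: [0.479, -0.0922, -0.0071]
orientation: [0.0, 0.984, 0.18, 0.0]
wrist_force: [-1.9, 0.8, 7.8]
finger_gap: 0.0001
grip_force: 4.0
```

The force has jumped to 7.8 N, so the key is at its bottom stop. I'll hold it about a second, then rise.

move_arm:
  targets:
    - [[0,0,0],[0,0,0],1]
    - [[0,0,0],[0,0,0],1]
    - [[0,0,0],[0,0,0],1]
    - [[0,0,0],[0,0,0],1]
    - [[0,0,0],[0,0,0],1]

```text
clock: 11.52
tcp_pos: [0.479, -0.0922, -0.0071]
orientation: [0.0, 0.984, 0.18, 0.0]
wrist_force: [-1.4, 0.6, 8.5]
finger_gap: -0.0001
grip_force: 4.0
```

move_arm:
  targets:
    - [[0,0,0],[0,0,0],1]
    - [[0,0,0],[0,0,0],1]
    - [[0,0,0],[0,0,0],1]
    - [[0,0,0],[0,0,0],1]

```text
clock: 12.02
tcp_pos: [0.479, -0.0922, -0.0071]
orientation: [0.0, 0.984, 0.18, 0.0]
wrist_force: [-1.6, 0.6, 8.3]
finger_gap: -0.0003
grip_force: 4.0
```

move_arm:
  targets:
    - [[0,0,-3],[0,0,0],1]
    - [[0,0,-8],[0,0,0],1]
    - [[0,0,-25],[0,0,0],1]
    - [[0,0,-60],[0,0,0],1]
    - [[0,0,-110],[0,0,0],1]

```text
clock: 12.65
tcp_pos: [0.477, -0.0915, 0.1019]
orientation: [-0.001, 0.984, 0.18, -0.002]
wrist_force: [0.7, 0.7, -0.2]
finger_gap: 0.0002
grip_force: 0.0
```

move_arm:
  targets:
    - [[0,0,-40],[0,0,0],1]
    - [[0,0,-80],[0,0,0],1]
    - [[0,0,-80],[0,0,0],1]
    - [[0,0,-80],[0,0,0],1]

```text
clock: 13.15
tcp_pos: [0.4783, -0.0919, 0.1815]
orientation: [-0.0, 0.984, 0.18, -0.001]
wrist_force: [-0.4, 0.3, 0.7]
finger_gap: 0.0001
grip_force: 0.0
```

```bash
python3 look.py 9 | grep -E 'key|bowl|^[0-9]'
```

```text
13.15 [ 0.4782671  -0.09191218  0.18153305] [-2.58860733e-04  9.83596475e-01  1.80381910e-01 -5.23455978e-04] 7.026727309968125e-05 [-3.54813426e-01  1.51385308e-01 -2.09401206e-01  1.21117429e+00
wrist key_tare_top [([0.4792, -0.0906, 0.0307], 0.84)]
wrist key_power_top [([0.4918, -0.0362, 0.0301], 0.89)]
wrist key_unit_top []
wrist wood_bowl [([0.5834, -0.1199, 0.0214], 0.92), ([0.5234, 0.1738, -0.0015], 0.91), ([0.3604, 0.1213, 0.0017], 0.73)]
side key_tare_top [([0.4777, -0.0922, 0.0302], 0.61)]
side key_power_top [([0.4929, -0.033, 0.0315], 0.42)]
side key_unit_top [([0.4626, -0.1484, 0.0288], 0.51)]
side wood_bowl [([0.5222, 0.1792, 0.0016], 0.79), ([0.5774, -0.119, 0.0253], 0.77), ([0.3638, 0.1224, 0.0017], 0.66)]
```

The key is up, the bowl hasn't moved and the arm is clear, so I'm handing in.

```bash
python3 -c "
from workcell import env
print(env.hand_in())"
```

```text
the job is handed in; nothing more can be done
None
```

I pressed the green key to its stop (about 8 N), held it just over a second, then let it up and withdrew. The red and blue keys weren't touched, and the bowl showed no shift in the last camera check. The job is handed in, but it returned no verdict.

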